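# Unpack the truckles onto the ripening board

## Task

First lay the loose batten flush along the ripening board's front edge, roughly centred on it, as a stop. Then squeeze the snap tab of the carrier's cover inward and lift the cover off while it is pressed, and stand every truckle in the carrier upright on the board in one row close against the batten, with about a finger's width of air between neighbours. Finally put the cover back on the empty carrier so that its tab snaps home, with the batten still flush and the other things on the bench left alone.

Things in the scene. Friction and masses are not known exactly. Their poses are not given: they have to be found in the camera images.
- board: Wooden ripening board fixed on the bench, left or right of the robot, 120 (its x) x 280 (its y) x 18 mm thick. Origin at the centre of its underside, on the bench; z up. Its front edge, facing the robot, is the face at x = -60 mm.
- batten_c (a point): Centre of the loose straight wooden batten, 40 (its x, thickness) x 260 (y, length) x 44 mm (z, height), about 0.3 kg, standing on a 40 mm side on the bench, at first between board and carrier, pointing roughly away from the robot. Both long sides are straight. Against the board it stands 26 mm above the board's top, so its upper half can be held there clear of the board.
- carrier: White plastic box fixed on the bench, on the other side from the board; outside 104 (its x) x 200 (y) x 66 mm high, walls and floor 4 mm, open at the top under its cover. Origin at the centre of its underside, on the bench; z up. The front wall (x = -52 mm) faces the robot and has in its middle a window 34 mm wide, 40 to 59.5 mm up; the tab hooks under its upper bar.
- cover_c (a point): Centre of the plate of the loose grey cover, 104 (its x) x 200 (y) x 4 mm, 0.18 kg; home on the carrier's rim it is 68 mm above the bench, its axes parallel to the carrier's, tab at the front (one way round only). Four round-ended corner pegs reach 22 mm below the plate and locate it in the carrier with 2 mm play a side; on the bench it stands on them, centre at 24 mm.
- cover_grip (a point): The point to pinch: 14.5 mm from the plate centre towards cover -x, 13 mm above it, half-way between the snap tab's pad (outer face at cover x = -45.5 mm) and the upright fixed rib (outer face at x = +16 mm). Both are 26 mm wide along y and stand 22 mm above the plate's top; 61.5 mm over both at rest, 54.5 mm with the tab fully in. Axes as the cover's.
- tab (a joint): How far the snap tab is pressed inward towards the rib, m: 0 at rest, 0.007 fully in. Spring: about 3 N to start, 9 N fully in; it springs out again when let go. At rest its hook reaches 4 mm under the upper bar of the carrier's window; pressed 6 mm or more it is free. The hook's underside is sloped.
- truckle0_c (a point): Centre (half-way up) of truckle 0, a small upright cylindrical cheese with a mottled cream rind, 40 mm across and 34 mm high, about 45 g, axis z upright. At the start it stands on the carrier's floor under the cover, in the row along the carrier's y, about 48 mm from the next place; absent (None) in some starts.
- truckle1_c (a point): Centre (half-way up) of truckle 1, a small upright cylindrical cheese with a mottled cream rind, 40 mm across and 34 mm high, about 45 g, axis z upright. At the start it stands on the carrier's floor under the cover, in the row along the carrier's y, about 48 mm from the next place; absent (None) in some starts.
- truckle2_c (a point): Centre (half-way up) of truckle 2, a small upright cylindrical cheese with a mottled cream rind, 40 mm across and 34 mm high, about 45 g, axis z upright. At the start it stands on the carrier's floor under the cover, in the row along the carrier's y, about 48 mm from the next place; absent (None) in some starts.
- truckle3_c (a point): Centre (half-way up) of truckle 3, a small upright cylindrical cheese with a mottled cream rind, 40 mm across and 34 mm high, about 45 g, axis z upright. At the start it stands on the carrier's floor under the cover, in the row along the carrier's y, about 48 mm from the next place; absent (None) in some starts.
- brush: Bystander, to be left alone: hand brush, about 160 mm long, lying just beyond the task things.
- hygrometer: Bystander, to be left alone: round dial hygrometer, 60 mm across, 22 mm high, just beyond the task things.
- jar: Bystander, to be left alone: glass jar with a steel lid, 70 mm across, 90 mm high, beyond the task things.
- mug: Bystander, to be left alone: white mug, 76 mm across, 88 mm high, beyond the task things.
- big_cheese: Bystander, to be left alone: large cheese, 140 mm across, 120 mm high, at the left side.
- mallet: Bystander, to be left alone: wooden mallet, about 200 mm long, lying at the right side.
There are look-alikes about, which are no part of the job. What is shaped like the carrier but blue or purple is not meant.

How it is judged:
On the way, in this order (a step that is already met when the one before it is completed fails the run):
1. the batten lies flush along the board's front edge (x of batten_c in the frame of board between -0.084 and -0.076 m and y of batten_c in the frame of board between -0.05 and 0.05 m and z of batten_c in the frame of board between 0.018 and 0.026 m and angle between the y axis of batten_c and the y axis of board, either way round below 0.025 rad and angle between batten_c's own z axis and vertical below 0.05 rad), for 0.3 s.
2. the cover is lifted from the carrier with its tab pressed in (z of cover_c in the frame of carrier between 0.072 and 0.11 m and value of joint tab above 0.004 m and horizontal distance between cover_c and carrier below 0.02 m), for 0.1 s.
3. all the truckles stand on the board in a row along its front edge, apart from one another (x of truckle0_c in the frame of board between -0.045 and -0.03 m and y of truckle0_c in the frame of board between -0.12 and 0.12 m and z of truckle0_c in the frame of board between 0.031 and 0.039 m and angle between each of truckle0_c, truckle1_c, truckle2_c, truckle3_c's own z axis and vertical below 0.1 rad and x of truckle1_c in the frame of board between -0.045 and -0.03 m and y of truckle1_c in the frame of board between -0.12 and 0.12 m and z of truckle1_c in the frame of board between 0.031 and 0.039 m and x of truckle2_c in the frame of board between -0.045 and -0.03 m and y of truckle2_c in the frame of board between -0.12 and 0.12 m and z of truckle2_c in the frame of board between 0.031 and 0.039 m and x of truckle3_c in the frame of board between -0.045 and -0.03 m and y of truckle3_c in the frame of board between -0.12 and 0.12 m and z of truckle3_c in the frame of board between 0.031 and 0.039 m and horizontal distance between each of truckle1_c, truckle2_c, truckle3_c and truckle0_c above 0.052 m and horizontal distance between each of truckle2_c, truckle3_c and truckle1_c above 0.052 m and horizontal distance between truckle3_c and truckle2_c above 0.052 m), for 0.2 s.
At the end, for the whole second after the job is handed in: Batten against the board's front edge (gap < 4 mm, < 0.025 rad, within 50 mm of centred); each truckle upright on the board, side within 10 mm of that edge, within 120 mm of its middle, centres > 52 mm apart; cover home (within 6 mm, flat on the rim), tab at the front and sprung out (all of step 1 and all of step 3 and z of cover_c in the frame of carrier between 0.065 and 0.0705 m and horizontal distance between cover_c and carrier below 0.006 m and angle between the y axis of cover_c and the y axis of carrier, either way round below 0.05 rad and x of cover_grip in the frame of carrier below 0 m and value of joint tab below 0.0015 m and velocity of joint tab below 0.01 m/s); the robot touches nothing.
It fails at once if a bystander is moved by more than 30 mm (distance of any of brush, hygrometer, jar, mug, big_cheese, mallet from where it was at the start of the episode above 0.03 m).
Of truckle0, truckle1, truckle2, truckle3 only 2 to 4 are there at a start; the rules pass over those that are not, and their reading is None.
At some moment in a run one of batten may be knocked a few centimetres aside while the robot is not near it.
It also fails if it takes over 210 s, if anything falls off the work surface, if the arm or the gripper's body presses on something with over 40 N, if the wrist force passes 120 N, or if a joint passes its speed limit or range.

## Robot

A 7-joint arm with a two-finger parallel gripper is mounted at the origin on the work surface. World frame = base frame: x ahead of the robot, y to its left, z up, the work surface at z = 0. Lengths are in m, angles in rad, forces in N, time in s.
With the tool pointing down it reaches from about 0.35 to 0.9 m from the base axis. Payload 8.1 kg.
Tool frame: the origin (TCP) lies at the very end of the fingers, on their centre line; the grasp point (between the pads) lies 19 mm behind it (grasp_offset is the distance from the TCP to the grasp point, in m); z points along the fingers, y is the line along which they close (so a half turn about z gives the same grasp; the last joint's range is limited). The gripper opens to 92 mm and grips with 3 to 60 N. Pads are 19 mm wide; open, the fingers measure 130 mm over their backs; the gripper's body (75 mm by 190 mm) begins 47 mm behind the grasp point.
Start: joints at [1.079, 0.434, 0.025, 1.573, -0.012, 1.134, -0.075], TCP at [0.237, -0.578, 0.227] pointing down, gripper open.
Joint ranges: [-2.62, 2.62], [-0.44, 2.09], [-1.27, 1.32], [0.08, 2.57], [-1.32, 4.46], [0.12, 2], [-2.74, 2.74]. Speed limits (rad/s): [2.22, 2.22, 3.01, 3.01, 3.14, 3.14, 3.14].

## Interface

Orientations are given as a rotation vector (axis times angle).
In Python, from cell import observe, get_image, camera_params, sign_off, silhouettes, grasp_offset gives the robot as it stands. The module is installed in compiled form; this text tells all that it offers.
- The arm moves only by the tool jog_arm, never from a script. Its argument "motion" is a list that holds one entry, the list of rows, each a list of 7 numbers: the shift along the tool's x, y, z in m, then the turn, a rotation vector about the tool's x, y, z in rad, then the closure, from -1 (fully open) to 1 (shut), so that 0 is half open. In form: [[[dx, dy, dz, wx, wy, wz, hand], ...]]. A call has 1 to 10 rows; each row is the pose to reach, as a shift and turn from the pose commanded when the call began, along the tool's axes at that moment; what a row does not reach only later rows make up. A row lasts 1/12 s, in which the tool goes at most 41.7 mm and 7.16 degrees, less where a joint would pass 70% of its speed; a pose out of reach is approached as far as the arm can. A call with a gripper value outside its range is refused whole. The fingers move at their own pace and stop on an object; "force" is the grip in N (left out, the last holds). Time passes only in rows, so rows that repeat a pose let the fingers close. It gives the time, the measured TCP pose, the force, the opening and the grip force at its end, in the units of the state.
- observe(): the state, without advancing time (a new reading comes with each control period).
- get_image(name): name is "scene" or "top" or "wrist"; returns the picture (420x560x3 uint8, red, green, blue); there is no depth.
- camera_params(name): a dict with "vertical_fov" (degrees; the focal length in pixels is half the picture's height over the tangent of half this angle, whatever the lens; pixels are square), "cx", "cy" (the principal point, pixels), "T" (4x4, takes a point from camera to world coordinates). Camera axes: x right, y down, z forward; pixel columns grow to the right and rows downward; lengths in m; the calibration is good to about 2 mm. A picture is of the moment at which its call begins: read the wrist's pose just before it. camera_params takes no time and is no camera call; for the wrist camera it gives the pose at the moment of the call.
- sign_off(): hands the job in; it is judged then, once.
Trained networks look in the newest picture that a camera, given by its name, has taken for a name from the list of things; names that differ only in an ending like _2 or _b are one class to them, and where a whole thing is asked for, a point or a joint stands for the part that bears it (a point fixed in the world has none). Each returns a list of dicts, best first, with "p" (0 to 1); they miss things now and then, are a little off and sometimes report something else, mostly with a low value. They report only what shows in the picture. A call takes as long as a camera call. They do not tell look-alikes from the thing itself.
- silhouettes(query, camera): "mask" (420x560 bool, what is visible of it) and "pixel" ([column, row] in pixels, amid what is visible of it).
The state is a dict: "clock": time; "joints": joint angles; "dq": joint speeds; "joint_efforts": joint torques, N m; "position": TCP position; "ee_rot": TCP orientation; "force": force on the tool from outside, world axes, zero at the start; "ft_torque": the same for the moment, N m; "width": opening from 0.0 (shut) to 1.0 (fully open); "gripper_force": force on a finger pad.
Only numpy, scipy, OpenCV 4.12 (cv2) and the standard library are available. Lean on these libraries where they do the work, as an engineer would, in place of code of your own. Each camera call takes 0.05 s, during which the arm holds its last target. There are 200 camera calls.

## Working session

There is one attempt and no reset: what is moved stays moved. The work goes in short steps, Python scripts to look and compute and a tool call to move; the robot and the scene stay as the last step left them, time stands still between calls to the robot, and variables do not carry over. Pictures are saved under pics/ and viewed, at most 14 in all, crops included, and the job is handed in when it is done.

Besides the shell and the picture viewer there is one more tool, called after "Call:" as name(argument=value, ...), one argument or row to a line, values as JSON. jog_arm: Moves the arm, as the interface text tells. Its arguments: {"type":"object","properties":{"motion":{"type":"array"},"force":{"type":"number"}},"required":["motion"]}

```bash
mkdir -p pics && cat > h.py <<'E'
import numpy as np, cv2
from scipy.spatial.transform import Rotation as R
from cell import *
def save(img,n,scale=1.0): cv2.imwrite('pics/'+n, cv2.resize(img[:,:,::-1],None,fx=scale,fy=scale))
def ray(P,px):
    f=210/np.tan(np.radians(P['vertical_fov'])/2); T=np.array(P['T'])
    d=np.array([(px[0]-P['cx'])/f,(px[1]-P['cy'])/f,1.]); return T[:3,3],T[:3,:3]@d
def toplane(P,px,z):
    o,d=ray(P,px); return o+d*(z-o[2])/d[2]
def proj(P,X):
    f=210/np.tan(np.radians(P['vertical_fov'])/2); T=np.array(P['T'])
    c=T[:3,:3].T@(np.asarray(X)-T[:3,3]); return np.array([P['cx']+f*c[0]/c[2],P['cy']+f*c[1]/c[2]])
E
python3 - <<'E'
from h import *
a=get_image('top'); save(a,'top0.png',1.4)
b=get_image('scene'); save(b,'scene0.png',1.4)
for c in ('top','scene'):
    P=camera_params(c); print(c,P['vertical_fov'],P['cx'],P['cy'],np.round(P['T'],3).tolist())
for q in ('board','batten_c','carrier','cover_c'):
    for r in silhouettes(q,'top')[:4]:
        m=r['mask'].astype(np.uint8); 
        print(q,round(r['p'],2),r['pixel'],m.sum(),cv2.minAreaRect(cv2.findNonZero(m)) if m.any() else None)
s=observe(); print({k:np.round(v,3).tolist() for k,v in s.items()}, grasp_offset)
E
```

```text
top 46.2291821104005 289.45545081905044 215.9067657986385 [[-0.068, -0.976, 0.205, 0.223], [-0.998, 0.068, -0.008, -0.006], [-0.006, -0.205, -0.979, 1.738], [0.0, 0.0, 0.0, 1.0]]
scene 46.03702658342294 273.4731034253593 205.58213647647548 [[0.065, 0.692, -0.719, 1.702], [0.998, -0.042, 0.05, -0.073], [0.004, -0.721, -0.693, 1.162], [0.0, 0.0, 0.0, 1.0]]
board 0.66 [351.0, 218.6] 2594 ((355.0318603515625, 213.81246948242188), (34.502891540527344, 79.31158447265625), 87.75425720214844)
board 0.41 [211.1, 226.0] 1686 ((211.342529296875, 226.42800903320312), (29.740230560302734, 58.48233413696289), 86.49646759033203)
board 0.4 [331.1, 174.5] 355 ((337.0, 174.0), (12.0, 42.0), 90.0)
carrier 0.81 [335.0, 287.9] 1832 ((333.50335693359375, 287.9478454589844), (31.719173431396484, 59.84933853149414), 71.91654968261719)
carrier 0.79 [212.5, 283.6] 1933 ((214.5, 284.5), (33.0, 61.0), 90.0)
carrier 0.65 [216.4, 244.7] 186 ((215.18594360351562, 243.43402099609375), (5.876741886138916, 54.42207336425781), 84.50768280029297)
cover_c 0.79 [208.8, 226.8] 1720 ((211.37452697753906, 226.6141357421875), (30.53636932373047, 58.1190071105957), 87.51044464111328)
{'clock': 0.3, 'joints': [1.079, 0.435, 0.025, 1.573, -0.012, 1.134, -0.075], 'dq': [-0.001, -0.001, -0.0, -0.002, -0.001, -0.001, -0.001], 'joint_efforts': [-0.003, -66.703, 0.982, -31.429, -0.061, 0.038, 0.0], 'position': [0.237, -0.578, 0.226], 'ee_rot': [-3.082, -0.607, 0.0], 'force': [0.419, -0.143, -0.17], 'ft_torque': [0.022, -0.009, 0.04], 'gripper_force': 0.0, 'width': 1.003} 0.0188
```

View pics/top0.png

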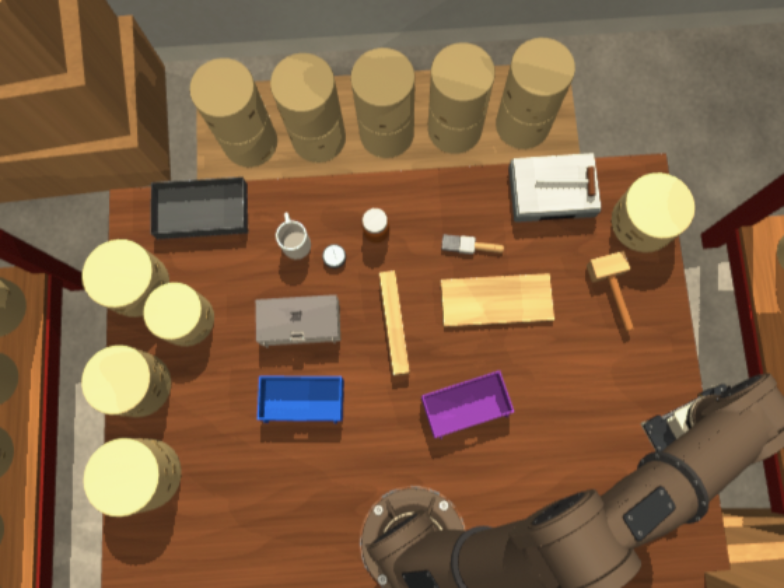

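View pics/scene0.png

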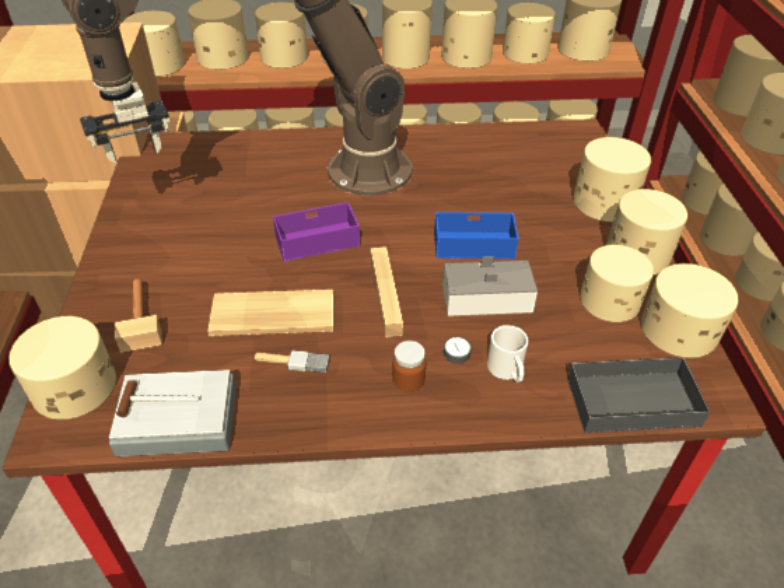

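Top view (1.4× scale): board at (497,300), batten from (388,272) to (402,375), the covered white carrier at (298,320) with its tab toward the robot at (297,337). The blue and purple boxes and the white scale at the far right are look-alikes. Next I turn these into world positions.

```bash
cat >> h.py <<'E'
def rect(P,mask,z):
    c=cv2.findContours(mask.astype(np.uint8),cv2.RETR_EXTERNAL,cv2.CHAIN_APPROX_NONE)[0]
    c=max(c,key=cv2.contourArea).reshape(-1,2)
    w=np.array([toplane(P,p,z)[:2] for p in c],np.float32)
    (x,y),(a,b),_=r=cv2.minAreaRect(w*1000); bp=cv2.boxPoints(r)
    e=[bp[1]-bp[0],bp[2]-bp[1]]; l=max(e,key=np.linalg.norm)
    ang=np.degrees(np.arctan2(l[1],l[0]))%180
    return np.round([x,y,max(a,b),min(a,b),ang],1)
E
python3 - <<'E'
from h import *
a=get_image('top');P=camera_params('top')
for q,z in (('board',.018),('cover_c',.07)):
    r=silhouettes(q,'top')[0]; print(q,r['p'],rect(P,r['mask'],z))
k=lambda u,v,z:np.round(toplane(P,(u/1.4,v/1.4),z)[:2]*1000)
print('batten ends',k(388,272,.044),k(400,370,.044),'centre',k(394,321,.044))
print('board', [k(u,v,.018).tolist() for u,v in ((442,281),(551,275),(553,317),(443,322))])
print('cover', [k(u,v,.07).tolist() for u,v in ((256,299),(339,296),(339,337),(257,340))])
b=get_image('scene');S=camera_params('scene')
for q,z in (('board',.018),('cover_c',.07),('batten_c',.044)):
    for r in silhouettes(q,'scene')[:2]: print(q,round(r['p'],2),rect(S,r['mask'],z))
W=camera_params('wrist');s=observe();T=np.eye(4);T[:3,:3]=R.from_rotvec(s['ee_rot']).as_matrix();T[:3,3]=s['position']
print(W['vertical_fov'],W['cx'],W['cy'],np.round(np.linalg.inv(T)@W['T'],3).tolist(),np.round(T,3).tolist())
E
```

```text
board 0.72 [ 575.2 -252.9  281.5  123.3   89.4]
cover_c 0.7 [ 564.3 -245.3  271.6  118.8   89.1]
batten ends [658.  19.] [408.   5.] centre [531.  12.]
board [[632.0, -118.0], [628.0, -398.0], [518.0, -391.0], [525.0, -112.0]]
cover [[606.0, 349.0], [599.0, 143.0], [496.0, 148.0], [503.0, 349.0]]
board 0.62 [ 575.6 -253.3  279.5  139.7   89.4]
cover_c 0.78 [539.8 255.3 202.5 128.1  88.6]
batten_c 0.57 [545.8  12.9 296.6  46.1   4.2]
67.78777350633071 274.3770045110717 204.59522171557597 [[0.001, -0.962, -0.272, 0.073], [1.0, 0.001, 0.001, -0.001], [-0.001, -0.272, 0.962, -0.158], [0.0, 0.0, 0.0, 1.0]] [[0.925, 0.379, 0.0, 0.237], [0.379, -0.925, -0.0, -0.578], [-0.0, 0.0, -1.0, 0.227], [0.0, 0.0, 0.0, 1.0]]
```

Call:
jog_arm(
  motion=[
    [[0.25,-0.217,0,0,0,0.333,-1],[0.25,-0.217,0,0,0,0.333,-1],[0.25,-0.217,0,0,0,0.333,-1],[0.25,-0.217,0,0,0,0.333,-1],[0.25,-0.217,0,0,0,0.333,-1],[0.25,-0.217,0,0,0,0.333,-1],[0.25,-0.217,0,0,0,0.333,-1],[0.25,-0.217,0,0,0,0.333,-1],[0.25,-0.217,0,0,0,0.333,-1],[0.25,-0.217,0,0,0,0.333,-1]],
  ],
)

```text
clock: 1.48
position: [0.3873, -0.2807, 0.2271]
ee_rot: [-3.14, -0.096, -0.001]
force: [-0.2, -0.6, -0.5]
width: 1.002
gripper_force: 0.0
```

```bash
cat >> h.py <<'E'
def pose():
    s=observe(); M=R.from_rotvec(s['ee_rot']).as_matrix(); return np.array(s['position']),M
def go(*tg):
    """chain of (x,y,z,yawdeg): print tool-frame shifts/turns from one pose to the next"""
    p,M=pose(); 
    print('now',np.round(p,4),'yaw',round(np.degrees(np.arctan2(M[1,0],M[0,0])),2),'tilt',round(np.degrees(np.arccos(-M[2,2])),2))
    for x,y,z,yaw in tg:
        N=R.from_euler('z',yaw,degrees=True).as_matrix()@np.diag([1,-1,-1.])
        d=M.T@(np.array([x,y,z])-p); w=R.from_matrix(M.T@N).as_rotvec()
        print('  ',np.round(d,4).tolist(),np.round(w,3).tolist(),'rows',max(np.linalg.norm(d)/.0417,np.degrees(np.linalg.norm(w))/7.16).round(1))
        p,M=np.array([x,y,z]),N
E
python3 -c "
from h import *
go((.532-.04,.012,.25,3.2))"
```

```text
now [ 0.3873 -0.2807  0.2271] yaw 3.5 tilt 0.05
   [0.1223, -0.2857, -0.0228] [0.0, -0.001, 0.005] rows 7.5
```

Call:
jog_arm(
  motion=[
    [[0.122,-0.286,-0.023,0,0,0.005,-1],[0.122,-0.286,-0.023,0,0,0.005,-1],[0.122,-0.286,-0.023,0,0,0.005,-1],[0.122,-0.286,-0.023,0,0,0.005,-1],[0.122,-0.286,-0.023,0,0,0.005,-1],[0.122,-0.286,-0.023,0,0,0.005,-1],[0.122,-0.286,-0.023,0,0,0.005,-1],[0.122,-0.286,-0.023,0,0,0.005,-1],[0.122,-0.286,-0.023,0,0,0.005,-1],[0.122,-0.286,-0.023,0,0,0.005,-1]],
  ],
)

```text
clock: 2.32
position: [0.4924, 0.0091, 0.2496]
ee_rot: [3.14, 0.081, -0.0]
force: [-0.0, -0.5, -1.4]
width: 0.999
gripper_force: 0.0
```

```bash
python3 -c "
from h import *
P=camera_params('wrist');a=get_image('wrist');save(a,'w1.png',1.4)
for q,z in (('batten_c',.044),('board',.018),('cover_c',.07)):
    for r in silhouettes(q,'wrist')[:2]: print(q,round(r['p'],2),r['pixel'],rect(P,r['mask'],z))
go()"
```

```text
batten_c 0.81 [273.8, 133.9] [530.7  10.7 259.5  40.9   4.4]
board 0.68 [467.3, 117.5] [ 573.6 -228.6  241.6  120.7   89.5]
cover_c 0.68 [74.9, 119.2] [550.6 227.1 158.4 106.6  89.7]
now [0.4916 0.0074 0.2496] yaw 2.72 tilt 0.05
```

View pics/w1.png

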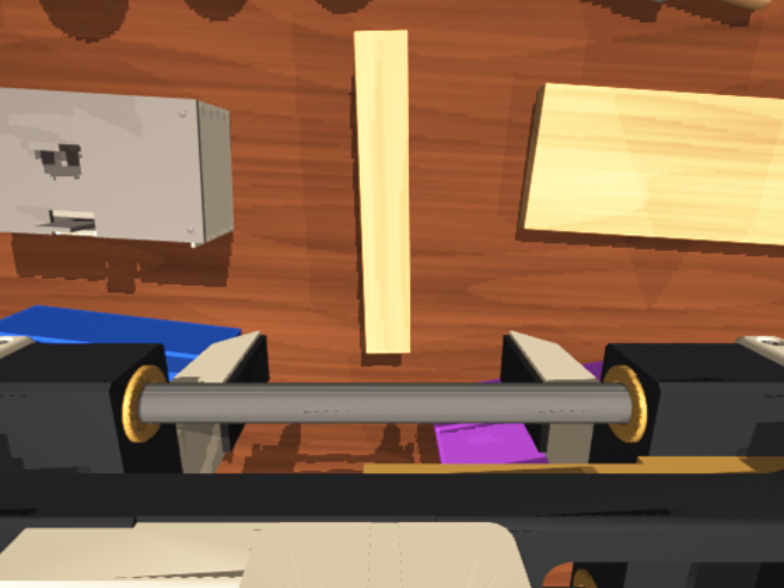

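The wrist view shows the batten clearly at x columns 355–410, the board at the right (near edge about row 230–245), and the covered carrier at the left. The measured batten is 260×41 mm, which matches. I'm going down to it.

```bash
python3 -c "
from h import *
P=camera_params('wrist')
r=silhouettes('board','wrist')[0]['mask']
# near edge line on z=.018 for columns away from corner
ys,cols=[],range(390,540,5)
w=np.array([toplane(P,(c,np.nonzero(r[:,c])[0].max()+.5),.018)[:2] for c in cols if r[:,c].any()])
k=np.polyfit(w[:,1],w[:,0],1);print('front edge x at y=-.25',np.polyval(k,-.25),'slope',k[0],np.std(w[:,0]-np.polyval(k,w[:,1])))
print('left edge y',toplane(P,(376,110),.018),toplane(P,(372,162),.018))
go((.531,.011,.0235,4.4))"
```

```text
front edge x at y=-.25 0.5122527000094321 slope 0.01565656182179165 0.00046465463416512645
left edge y [ 0.57703875 -0.10988879  0.018     ] [ 0.5150834  -0.11339215  0.018     ]
now [0.4917 0.0076 0.2496] yaw 2.74 tilt 0.04
   [0.0395, -0.0016, 0.2261] [0.001, 0.0, -0.029] rows 5.5
```

Call:
jog_arm(
  motion=[
    [[0.0395,-0.0015,0.226,0,0,-0.029,-1],[0.0395,-0.0015,0.226,0,0,-0.029,-1],[0.0395,-0.0015,0.226,0,0,-0.029,-1],[0.0395,-0.0015,0.226,0,0,-0.029,-1],[0.0395,-0.0015,0.226,0,0,-0.029,-1],[0.0395,-0.0015,0.226,0,0,-0.029,-1],[0.0395,-0.0015,0.226,0,0,-0.029,-1],[0.0395,-0.0015,0.226,0,0,-0.029,0.5],[0.0395,-0.0015,0.226,0,0,-0.029,1],[0.0395,-0.0015,0.226,0,0,-0.029,1]],
  ],
  force=25,
)

```text
clock: 3.4
position: [0.5325, 0.0128, 0.0258]
ee_rot: [3.139, 0.124, 0.005]
force: [-0.3, 0.2, -0.8]
width: 0.833
gripper_force: 0.0
```

```bash
python3 -c "
from h import *
go((.531,.011,.12,89.1),(.485,-.25,.1,89.1));print(observe()['width'],observe()['gripper_force'])"
```

```text
now [0.5325 0.0128 0.0258] yaw 4.53 tilt 0.19
   [-0.0013, 0.0017, -0.0942] [0.003, -0.002, -1.476] rows 11.8
   [-0.2617, -0.0419, 0.02] [0.0, 0.0, 0.0] rows 6.4
0.8325534524929412 0.0
```

Call:
jog_arm(
  motion=[
    [[0,0,0,0,0,0,1],[0,0,0,0,0,0,1],[0,0,0,0,0,0,1],[0,0,0,0,0,0,1],[0,0,0,0,0,0,1],[0,0,0,0,0,0,1],[0,0,0,0,0,0,1],[0,0,0,0,0,0,1]],
  ],
  force=25,
)

```text
clock: 4.07
position: [0.5314, 0.0128, 0.0239]
ee_rot: [3.139, 0.125, 0.0]
force: [-0.5, -1.5, 6.7]
width: 0.435
gripper_force: 25.0
```

Call:
jog_arm(
  motion=[
    [[0,0,-0.04,0,0,0,1],[0,0,-0.08,0,0,0,1],[0,0,-0.1,0,0,-0.125,1],[0,0,-0.1,0,0,-0.25,1],[0,0,-0.1,0,0,-0.375,1],[0,0,-0.1,0,0,-0.5,1],[0,0,-0.1,0,0,-0.625,1],[0,0,-0.1,0,0,-0.75,1],[0,0,-0.1,0,0,-0.875,1],[0,0,-0.1,0,0,-1.0,1]],
  ],
)

```text
clock: 4.9
position: [0.5307, 0.0131, 0.1232]
ee_rot: [-2.689, -1.623, 0.001]
force: [0.0, -0.1, -2.9]
width: 0.438
gripper_force: 25.0
```

```bash
python3 -c "
from h import *
go((.485,-.25,.1,89.1));print(observe()['width'],observe()['gripper_force'])"
```

```text
now [0.5307 0.0131 0.1232] yaw 62.23 tilt 0.07
   [-0.2541, 0.0822, 0.0232] [-0.001, 0.0, -0.469] rows 6.4
0.4376166288943532 24.992058277130127
```

Call:
jog_arm(
  motion=[
    [[-0.254,0.092,0.0,0,0,-0.469,1],[-0.254,0.092,0.0,0,0,-0.469,1],[-0.254,0.092,0.0,0,0,-0.469,1],[-0.254,0.092,0.0,0,0,-0.469,1],[-0.254,0.092,0.0,0,0,-0.469,1],[-0.254,0.092,0.0,0,0,-0.469,1],[-0.254,0.092,0.0,0,0,-0.469,1],[-0.254,0.092,0.0,0,0,-0.469,1],[-0.254,0.092,0.0,0,0,-0.469,1],[-0.254,0.092,0.0,0,0,-0.469,1]],
  ],
)

```text
clock: 5.73
position: [0.4925, -0.2533, 0.1233]
ee_rot: [-2.244, -2.197, -0.001]
force: [0.4, 1.8, -3.1]
width: 0.434
gripper_force: 25.0
```

```bash
python3 -c "
from h import *
go((.480,-.252,.026,89.1),(.4945,-.252,.026,89.1))
P=camera_params('wrist');a=get_image('wrist');save(a,'w2.png',1)
for q,z in (('batten_c',.044+.098),('board',.018)):
    for r in silhouettes(q,'wrist')[:2]: print(q,round(r['p'],2),r['pixel'],rect(P,r['mask'],z))
"
```

```text
now [ 0.4925 -0.2533  0.1233] yaw 88.76 tilt 0.07
   [0.0009, -0.0125, 0.0973] [-0.0, -0.001, -0.006] rows 2.4
   [0.0002, 0.0145, 0.0] [0.0, 0.0, 0.0] rows 0.3
batten_c 0.61 [273.4, 142.5] [ 493.1 -194.7  117.5   40.8   88.7]
board 0.93 [384.8, 129.6] [ 582.1 -204.2  180.3  104.4   89.2]
```

View pics/w2.png

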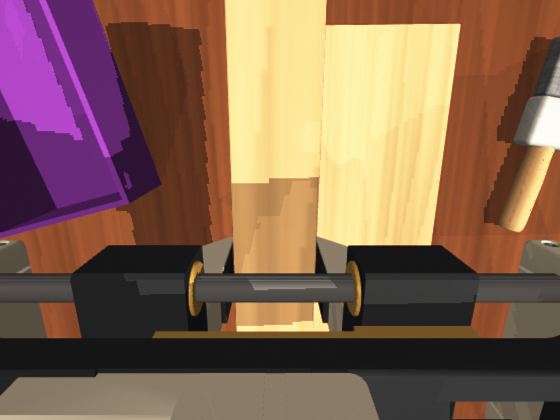

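Call:
jog_arm(
  motion=[
    [[0.001,-0.0125,0.0,0,0,-0.006,1],[0.001,-0.0125,0.035,0,0,-0.006,1],[0.001,-0.0125,0.07,0,0,-0.006,1],[0.001,-0.0125,0.09,0,0,-0.006,1],[0.001,-0.0125,0.0985,0,0,-0.006,1],[0.001,-0.0125,0.0985,0,0,-0.006,1],[0.001,-0.0085,0.0985,0,0,-0.006,1],[0.001,-0.0045,0.0985,0,0,-0.006,1],[0.001,-0.001,0.0985,0,0,-0.006,1],[0.001,0.001,0.0985,0,0,-0.006,1]],
  ],
)

```text
clock: 6.72
position: [0.494, -0.2534, 0.0259]
ee_rot: [2.238, 2.204, -0.001]
force: [-5.5, -0.6, -0.6]
width: 0.428
gripper_force: 25.0
```

Call:
jog_arm(
  motion=[
    [[0,0.001,0,0,0,0,1],[0,0.002,0,0,0,0,1],[0,0.002,0,0,0,0,1]],
  ],
)

```text
clock: 6.97
position: [0.4941, -0.2534, 0.025]
ee_rot: [-2.237, -2.203, 0.003]
force: [-5.5, -0.6, -0.0]
width: 0.433
gripper_force: 25.1
```

Call:
jog_arm(
  motion=[
    [[0,0.001,0.0005,0,0,0,1],[0,0.002,0.0015,0,0,0,1],[0,0.002,0.0015,0,0,0,1],[0,0.002,0.0015,0,0,0,1]],
  ],
)

```text
clock: 7.3
position: [0.4943, -0.2534, 0.023]
ee_rot: [-2.236, -2.201, 0.007]
force: [-9.6, 0.2, -1.5]
width: 0.435
gripper_force: 25.1
```

Call:
jog_arm(
  motion=[
    [[0,0,0,0,0,0,0.4],[0,0,0,0,0,0,-0.3],[0,0,0,0,0,0,-1],[0,0,0,0,0,0,-1],[0,0,0,0,0,0,-1],[0,0,0,0,0,0,-1],[0,0,-0.03,0,0,0,-1],[0,0,-0.07,0,0,0,-1],[-0.02,-0.01,-0.11,0,0,0,-1],[-0.06,-0.02,-0.15,0,0,0,-1]],
  ],
)

```text
clock: 8.13
position: [0.4821, -0.2967, 0.1629]
ee_rot: [2.231, 2.209, 0.004]
force: [1.2, -1.0, -1.2]
width: 0.985
gripper_force: 0.0
```

Call:
jog_arm(
  motion=[
    [[-0.04,0,-0.04,0,0,0,-1],[-0.06,0,-0.08,0,0,0,-1],[-0.06,0,-0.1,0,0,0,-1],[-0.06,0,-0.1,0,0,0,-1],[-0.06,0,-0.1,0,0,0,-1]],
  ],
)

```text
clock: 8.55
position: [0.4806, -0.3608, 0.262]
ee_rot: [2.237, 2.198, 0.002]
force: [0.3, 0.1, -1.2]
width: 1.002
gripper_force: 0.0
```

```bash
python3 -c "
from h import *
go()
P=camera_params('wrist');a=get_image('wrist');save(a,'w3.png',1)
for q,z in (('batten_c',.044),('board',.018)):
    for r in silhouettes(q,'wrist')[:2]: print(q,round(r['p'],2),r['pixel'],rect(P,r['mask'],z))
"
```

```text
now [ 0.4806 -0.3608  0.262 ] yaw 88.99 tilt 0.29
batten_c 0.83 [282.5, 96.7] [ 492.5 -277.5  214.4   40.9   89.6]
board 0.88 [348.8, 97.6] [ 574.6 -279.   230.8  119.5   89.2]
```

View pics/w3.png

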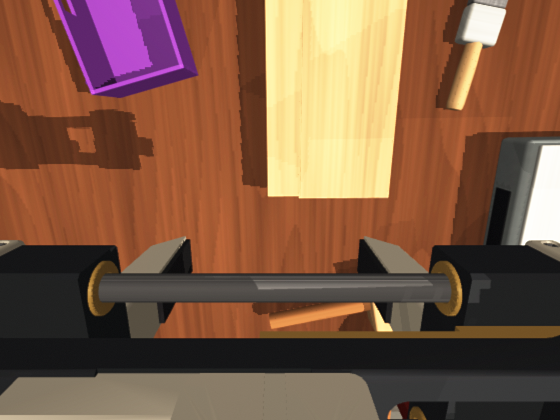

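Batten lies flush along the board edge (columns 266–300, near end at row 197), centred. I'm going to the cover now.

Call:
jog_arm(
  motion=[
    [[0.3,0.04,0,0,0,0,-1],[0.3,0.04,0,0,0,0,-1],[0.3,0.04,0,0,0,0,-1],[0.3,0.04,0,0,0,0,-1],[0.3,0.04,0,0,0,0,-1],[0.3,0.04,0,0,0,0,-1],[0.3,0.04,0,0,0,0,-1],[0.3,0.04,0,0,0,0,-1]],
  ],
)

```text
clock: 9.37
position: [0.5238, -0.0518, 0.2593]
ee_rot: [-2.227, -2.212, -0.003]
force: [-0.4, 1.5, 0.2]
width: 0.999
gripper_force: 0.0
```

Call:
jog_arm(
  motion=[
    [[0.18,0.02,0,0,0,0,-1],[0.18,0.02,0,0,0,0,-1],[0.18,0.02,0,0,0,0,-1],[0.18,0.02,0,0,0,0,-1],[0.18,0.02,0,0,0,0,-1],[0.18,0.02,0,0,0,0,-1],[0.18,0.02,0,0,0,0,-1]],
  ],
)

```text
clock: 9.95
position: [0.5463, 0.1203, 0.2585]
ee_rot: [-2.235, -2.206, 0.003]
force: [0.7, -0.2, 0.1]
width: 1.0
gripper_force: 0.0
```

```bash
python3 -c "
from h import *
go()
P=camera_params('wrist');a=get_image('wrist');save(a,'w4.png',1.4)
for q,z in (('cover_c',.07),('carrier',.066),('tab',.092)):
    for r in silhouettes(q,'wrist')[:2]: print(q,round(r['p'],2),r['pixel'],rect(P,r['mask'],z))
"
```

```text
now [0.5463 0.1203 0.2585] yaw 89.27 tilt 0.12
cover_c 0.6 [280.0, 79.0] [550.  226.2 152.4 105.   89.6]
carrier 0.92 [103.2, 79.5] [364.6 229.4 160.1 127.9  86. ]
carrier 0.91 [241.8, 56.5] [507.8 251.   33.   20.5  89.3]
```

View pics/w4.png

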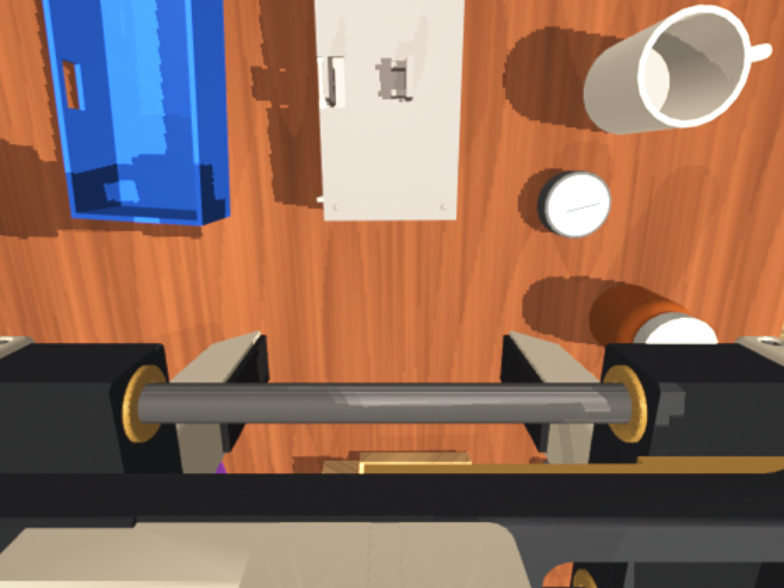

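Cover plate spans columns 317–463 with its near end at row 219. Tab pad is at (333,82) and rib at (395,80), so cover centre is about (0.550, 0.250).

```bash
python3 -c "
from h import *
P=camera_params('wrist')
for X in ([.5045,.237,.092],[.5045,.263,.092],[.566,.237,.092],[.566,.263,.092],[.498,.15,.07],[.602,.15,.07],[.566,.25,.07]): print(X,(proj(P,X)*1.4).round(0))
go((.537,.250,.15,89.6),(.537,.25,.0745,89.6))"
```

```text
[0.5045, 0.237, 0.092] [320.  94.]
[0.5045, 0.263, 0.092] [318.  52.]
[0.566, 0.237, 0.092] [410.  92.]
[0.566, 0.263, 0.092] [410.  50.]
[0.498, 0.15, 0.07] [322. 217.]
[0.602, 0.15, 0.07] [454. 215.]
[0.566, 0.25, 0.07] [408.  77.]
now [0.5471 0.1174 0.2592] yaw 88.95 tilt 0.07
   [0.1325, -0.0125, 0.1091] [-0.001, 0.001, -0.011] rows 4.1
   [0.0, 0.0, 0.0755] [0.0, 0.0, 0.0] rows 1.8
```

Call:
jog_arm(
  motion=[
    [[0.132,-0.011,0.0,0,0,-0.011,-1],[0.132,-0.011,0.04,0,0,-0.011,-1],[0.132,-0.011,0.08,0,0,-0.011,-1],[0.132,-0.011,0.11,0,0,-0.011,-1],[0.132,-0.011,0.11,0,0,-0.011,-1],[0.132,-0.011,0.14,0,0,-0.011,-1],[0.132,-0.011,0.17,0,0,-0.011,-1],[0.132,-0.011,0.183,0,0,-0.011,-1],[0.132,-0.011,0.183,0,0,-0.011,-1],[0.132,-0.011,0.183,0,0,-0.011,-1]],
  ],
)

```text
clock: 10.98
position: [0.5386, 0.2507, 0.077]
ee_rot: [-2.228, -2.214, 0.001]
force: [-0.4, 0.3, 0.3]
width: 0.997
gripper_force: 0.0
```

```bash
python3 -c "
from h import *
go((.538,.249,.0735,89.6))"
```

```text
now [0.5386 0.2507 0.077 ] yaw 89.64 tilt 0.04
   [-0.0017, -0.0006, 0.0035] [-0.001, 0.0, 0.001] rows 0.1
```

Call:
jog_arm(
  motion=[
    [[-0.0015,0,0.0025,0,0,0,-0.1],[-0.0015,0,0.0025,0,0,0,0],[-0.0015,0,0.0025,0,0,0,1],[-0.0015,0,0.0025,0,0,0,1],[-0.0015,0,0.0025,0,0,0,1],[-0.0015,0,0.0025,0,0,0,1],[-0.0015,0,0.0025,0,0,0,1],[-0.0015,0,0.0025,0,0,0,1],[-0.0015,0,0.0025,0,0,0,1]],
  ],
  force=25,
)

```text
clock: 11.73
position: [0.5389, 0.2502, 0.0748]
ee_rot: [2.227, 2.215, 0.002]
force: [1.1, -0.6, 5.8]
width: 0.587
gripper_force: 25.0
```

Call:
jog_arm(
  motion=[
    [[0,0,0,0,0,0,1],[0,0,0,0,0,0,1],[0,0,0,0,0,0,1]],
  ],
)

```text
clock: 11.98
position: [0.5389, 0.2502, 0.0748]
ee_rot: [2.227, 2.215, 0.002]
force: [1.6, 0.1, 5.7]
width: 0.593
gripper_force: 25.0
```

Call:
jog_arm(
  motion=[
    [[0,0,-0.006,0,0,0,1],[0,0,-0.012,0,0,0,1],[0,0,-0.018,0,0,0,1],[0,0,-0.024,0,0,0,1],[0,0,-0.03,0,0,0,1],[0,0,-0.036,0,0,0,1],[0,0,-0.045,0,0,0,1],[0,0,-0.055,0,0,0,1],[0,0,-0.065,0,0,0,1],[0,0,-0.075,0,0,0,1]],
  ],
)

```text
clock: 12.82
position: [0.5383, 0.25, 0.1505]
ee_rot: [2.227, 2.216, 0.001]
force: [-0.3, -0.1, -1.4]
width: 0.594
gripper_force: 25.0
```

Call:
jog_arm(
  motion=[
    [[-0.02,0,0,0,0,0,1],[-0.05,0,0,0,0,0,1],[-0.08,0,0,0,0,0,1],[-0.11,0,0,0,0,0,1],[-0.14,0,0,0,0,0,1],[-0.17,0,0,0,0,0,1],[-0.2,0,0,0,0,0,1],[-0.22,0,0,0,0,0,1],[-0.23,0,0,0,0,0,1],[-0.23,0,0,0,0,0,1]],
  ],
)

```text
clock: 13.65
position: [0.5373, 0.0172, 0.1495]
ee_rot: [2.231, 2.211, -0.001]
force: [-0.1, 0.0, -1.7]
width: 0.589
gripper_force: 25.0
```

```bash
python3 -c "
from h import *
go((.535,.02,.032,90.0));print(observe()['width'])
P=camera_params('wrist');a=get_image('wrist');save(a,'w5.png',1.0)"
```

```text
now [0.5373 0.0172 0.1495] yaw 89.48 tilt 0.07
   [0.0029, -0.0023, 0.1175] [0.0, 0.001, -0.009] rows 2.8
0.5885739170745383
```

View pics/w5.png

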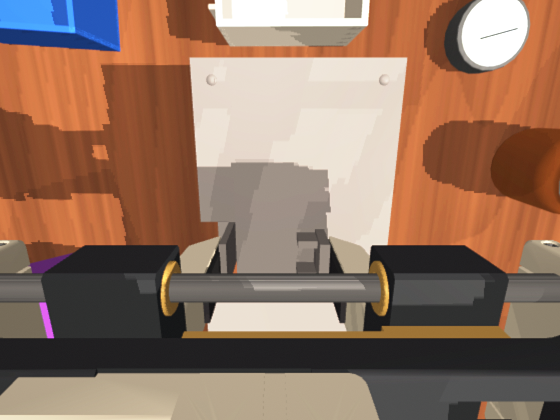

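Cover is held level (columns 190–405) and the carrier behind it is open at rows 0–45. Setting the cover down in the gap.

Call:
jog_arm(
  motion=[
    [[0.002,0,0.04,0,0,0,1],[0.002,0,0.08,0,0,0,1],[0.002,0,0.1,0,0,0,1],[0.002,0,0.11,0,0,0,1],[0.002,0,0.116,0,0,0,1],[0.002,0,0.118,0,0,0,1],[0.002,0,0.118,0,0,0,1]],
  ],
)

```text
clock: 14.28
position: [0.5379, 0.0231, 0.032]
ee_rot: [2.226, 2.216, 0.002]
force: [0.2, 0.7, -2.2]
width: 0.589
gripper_force: 25.0
```

Call:
jog_arm(
  motion=[
    [[0,0,0,0,0,0,-0.3],[0,0,0,0,0,0,-1],[0,0,0,0,0,0,-1],[0,0,0,0,0,0,-1],[0,0,0,0,0,0,-1],[0,0,-0.04,0,0,0,-1],[0,0,-0.08,0,0,0,-1],[0.04,0,-0.12,0,0,0,-1],[0.08,0,-0.16,0,0,0,-1],[0.12,0,-0.2,0,0,0,-1]],
  ],
)

```text
clock: 15.12
position: [0.5374, 0.1109, 0.2016]
ee_rot: [2.229, 2.214, 0.001]
force: [1.4, -0.1, -0.9]
width: 0.995
gripper_force: 0.0
```

Call:
jog_arm(
  motion=[
    [[0.04,0.01,-0.02,0,0,0,-1],[0.05,0.01,-0.05,0,0,0,-1],[0.05,0.01,-0.05,0,0,0,-1],[0.05,0.01,-0.05,0,0,0,-1],[0.05,0.01,-0.05,0,0,0,-1]],
  ],
)

```text
clock: 15.53
position: [0.5476, 0.1594, 0.2491]
ee_rot: [2.227, 2.215, -0.001]
force: [-0.1, -0.6, -0.2]
width: 0.997
gripper_force: 0.0
```

```bash
python3 -c "
from h import *
go();P=camera_params('wrist');a=get_image('wrist');save(a,'w6.png',1.2)
for i in range(4):
    for r in silhouettes('truckle%d_c'%i,'wrist')[:4]:
        print(i,round(r['p'],2),r['pixel'],rect(P,r['mask'],.038),r['mask'].sum())
for r in silhouettes('carrier','wrist')[:3]: print(round(r['p'],2),r['pixel'],rect(P,r['mask'],.066))
go()"
```

```text
now [0.5476 0.1594 0.2491] yaw 89.68 tilt 0.06
0 0.64 [272.6, 95.9] [548.5 245.7 205.6 118.6  90. ] 17595
1 0.69 [277.4, 120.2] [549.8 226.5  38.6  37.8  89.7] 986
2 0.95 [280.9, 78.5] [551.9 273.4  40.1  39.5  55.4] 1139
0.58 [274.7, 96.9] [548.8 245.3 188.6 107.4  89.7]
0.56 [98.4, 92.9] [366.1 246.6 194.6 129.6  85.9]
now [0.5476 0.1594 0.2489] yaw 89.65 tilt 0.08
```

View pics/w6.png

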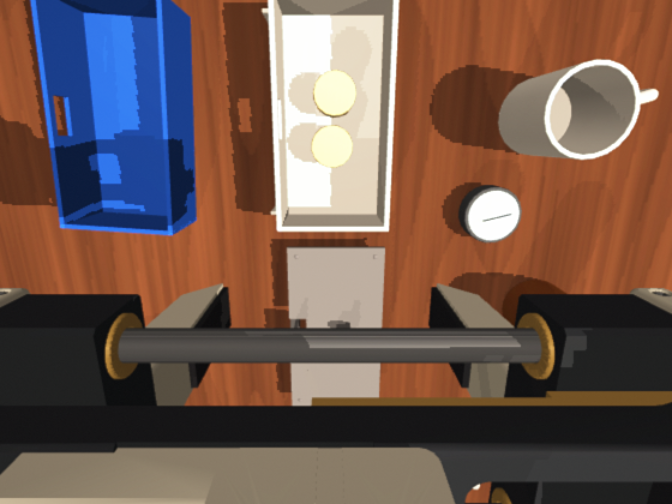

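Carrier is open with two truckles at (335,93) and (332,146), i.e. (0.552, 0.273) and (0.550, 0.227). I'll pick the nearer one with the fingers along x and a narrow opening.

Call:
jog_arm(
  motion=[
    [[0.03,0.0025,0,0,0,0,-0.09],[0.067,0.0025,0,0,0,0,-0.09],[0.067,0.0025,0.04,0,0,0,-0.09],[0.067,0.0025,0.08,0,0,0,-0.09],[0.067,0.0025,0.12,0,0,0,-0.09],[0.067,0.0025,0.15,0,0,0,-0.09],[0.067,0.0025,0.15,0,0,0,-0.09],[0.067,0.0025,0.15,0,0,0,-0.09],[0.067,0.0025,0.15,0,0,0,-0.09],[0.067,0.0025,0.15,0,0,0,-0.09]],
  ],
  force=12,
)

```text
clock: 16.67
position: [0.552, 0.2282, 0.1021]
ee_rot: [2.227, 2.215, 0.006]
force: [0.4, -0.1, 0.5]
width: 0.545
gripper_force: 0.0
```

```bash
python3 -c "
from h import *
go((.550,.2268,.013,89.6));print(observe()['width']*92)"
```

```text
now [0.552  0.2282 0.1021] yaw 89.7 tilt 0.22
   [-0.0016, -0.0023, 0.0891] [0.003, -0.002, 0.002] rows 2.1
50.11643503032542
```

Call:
jog_arm(
  motion=[
    [[-0.0015,-0.0018,0,0,0,0,-0.09],[-0.0015,-0.0018,0.03,0,0,0,-0.09],[-0.0015,-0.0018,0.06,0,0,0,-0.09],[-0.0015,-0.0018,0.08,0,0,0,-0.09],[-0.0015,-0.0018,0.089,0,0,0,-0.09],[-0.0015,-0.0018,0.089,0,0,0,-0.09],[-0.0015,-0.0018,0.089,0,0,0,1],[-0.0015,-0.0018,0.089,0,0,0,1],[-0.0015,-0.0018,0.089,0,0,0,1],[-0.0015,-0.0018,0.089,0,0,0,1]],
  ],
  force=12,
)

```text
clock: 17.5
position: [0.5499, 0.2266, 0.0124]
ee_rot: [2.226, 2.215, 0.004]
force: [-0.8, -0.9, 7.0]
width: 0.432
gripper_force: 12.0
```

Call:
jog_arm(
  motion=[
    [[0,0,0,0,0,0,1],[0,0,-0.03,0,0,0,1],[0,0,-0.07,0,0,0,1],[0,0,-0.11,0,0,0,1],[0,0,-0.12,0,0,0,1],[0,0,-0.12,0,0,0,1]],
  ],
)

```text
clock: 18.0
position: [0.5509, 0.2273, 0.1352]
ee_rot: [2.225, 2.214, 0.011]
force: [-0.2, -0.0, -0.6]
width: 0.428
gripper_force: 12.0
```

```bash
python3 -c "
from h import *
go((.545,-.0,.133,-.9),(.536,-.2155,.133,-.9),(.536,-.2155,.0275,-.9));print(observe()['width']*92,observe()['gripper_force'])"
```

```text
now [0.5509 0.2273 0.1352] yaw 89.7 tilt 0.44
   [-0.2273, -0.0048, 0.0015] [0.003, -0.008, 1.581] rows 12.7
   [-0.0056, 0.2156, 0.0] [0.0, 0.0, 0.0] rows 5.2
   [0.0, 0.0, 0.1055] [0.0, 0.0, 0.0] rows 2.5
39.38779942847375 11.999364495277405
```

Call:
jog_arm(
  motion=[
    [[-0.227,-0.005,0,0.003,-0.008,1.581,1],[-0.227,-0.005,0,0.003,-0.008,1.581,1],[-0.227,-0.005,0,0.003,-0.008,1.581,1],[-0.227,-0.005,0,0.003,-0.008,1.581,1],[-0.227,-0.005,0,0.003,-0.008,1.581,1],[-0.227,-0.005,0,0.003,-0.008,1.581,1],[-0.227,-0.005,0,0.003,-0.008,1.581,1],[-0.227,-0.005,0,0.003,-0.008,1.581,1],[-0.227,-0.005,0,0.003,-0.008,1.581,1],[-0.227,-0.005,0,0.003,-0.008,1.581,1]],
  ],
)

```text
clock: 18.83
position: [0.5421, -0.0017, 0.1299]
ee_rot: [3.101, 0.483, -0.011]
force: [-0.1, 0.6, -0.2]
width: 0.43
gripper_force: 12.0
```

```bash
python3 -c "
from h import *
go((.536,-.2155,.133,-.9))"
```

```text
now [ 0.5421 -0.0017  0.1299] yaw 17.69 tilt 0.42
   [-0.0708, 0.2018, -0.0022] [0.003, 0.007, 0.325] rows 5.1
```

Call:
jog_arm(
  motion=[
    [[-0.071,0.202,-0.015,0.003,0.007,0.325,1],[-0.071,0.202,-0.015,0.003,0.007,0.325,1],[-0.071,0.202,-0.015,0.003,0.007,0.325,1],[-0.071,0.202,-0.015,0.003,0.007,0.325,1],[-0.071,0.202,-0.015,0.003,0.007,0.325,1],[-0.071,0.202,-0.015,0.003,0.007,0.325,1],[-0.071,0.202,-0.015,0.003,0.007,0.325,1],[-0.071,0.202,-0.015,0.003,0.007,0.325,1]],
  ],
)

```text
clock: 19.5
position: [0.5374, -0.2155, 0.1456]
ee_rot: [-3.141, 0.017, -0.0]
force: [0.0, 1.7, 0.2]
width: 0.431
gripper_force: 12.0
```

```bash
python3 -c "
from h import *
go((.536,-.2155,.0275,-.9))
P=camera_params('wrist');a=get_image('wrist');save(a,'w7.png',1.2)
for q,z in (('batten_c',.044),('board',.018),('truckle1_c',.145)):
    for r in silhouettes(q,'wrist')[:2]: print(q,round(r['p'],2),r['pixel'],rect(P,r['mask'],z))
"
```

```text
now [ 0.5374 -0.2155  0.1456] yaw -0.62 tilt 0.06
   [-0.0014, 0.0002, 0.1181] [-0.001, -0.0, 0.005] rows 2.8
batten_c 0.69 [356.9, 233.1] [ 511.3 -308.   156.3   34.5   82.9]
board 0.58 [317.1, 152.4] [ 573.5 -254.5  279.2  119.9   89.2]
truckle1_c 0.63 [277.3, 251.3] [ 541.8 -215.7   44.8   31.8   89.5]
```

View pics/w7.png

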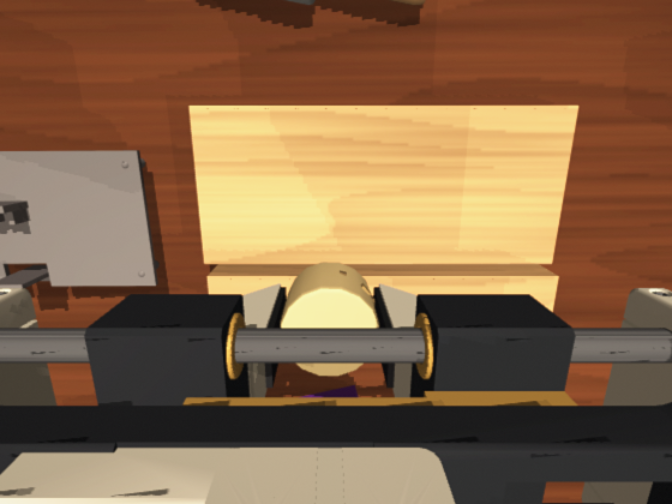

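Board is fully visible, centre (0.5735, −0.2545), batten still against it and the truckle upright in the grip. Lowering it.

Call:
jog_arm(
  motion=[
    [[0,0,0.04,0,0,0.004,1],[0,0,0.08,0,0,0.004,1],[0,0,0.1,0,0,0.004,1],[0,0,0.112,0,0,0.004,1],[0,0,0.1185,0,0,0.004,1],[0,0,0.1185,0,0,0.004,1],[0,0,0.1185,0,0,0.004,1],[0,0,0.1185,0,0,0.004,1]],
  ],
)

```text
clock: 20.37
position: [0.5393, -0.2153, 0.0294]
ee_rot: [3.141, -0.021, 0.006]
force: [0.3, 0.2, 0.1]
width: 0.438
gripper_force: 12.0
```

Call:
jog_arm(
  motion=[
    [[0,0,0,0,0,0,0],[0,0,0,0,0,0,-0.3],[0,0,0,0,0,0,-0.3],[0,0,0,0,0,0,-0.3],[0,0,-0.03,0,0,0,-0.3],[0,0,-0.07,0,0,0,-0.3],[0,0,-0.11,0,0,0,-0.09],[0,-0.03,-0.12,0,0,0,-0.09],[0,-0.06,-0.12,0,0,0,-0.09],[0,-0.09,-0.12,0,0,0,-0.09]],
  ],
)

```text
clock: 21.2
position: [0.5399, -0.1248, 0.1495]
ee_rot: [3.141, -0.024, 0.007]
force: [0.8, 0.2, 0.5]
width: 0.546
gripper_force: 0.0
```

```bash
python3 -c "
from h import *
go((.5515,.273,.14,89.6))"
```

```text
now [ 0.5399 -0.1248  0.1495] yaw -0.87 tilt 0.24
   [0.0056, -0.398, 0.0095] [0.003, -0.003, -1.579] rows 12.6
```

Call:
jog_arm(
  motion=[
    [[0.0055,-0.398,0,0.003,-0.003,-1.579,-0.09],[0.0055,-0.398,0,0.003,-0.003,-1.579,-0.09],[0.0055,-0.398,0,0.003,-0.003,-1.579,-0.09],[0.0055,-0.398,0,0.003,-0.003,-1.579,-0.09],[0.0055,-0.398,0,0.003,-0.003,-1.579,-0.09],[0.0055,-0.398,0,0.003,-0.003,-1.579,-0.09],[0.0055,-0.398,0,0.003,-0.003,-1.579,-0.09],[0.0055,-0.398,0,0.003,-0.003,-1.579,-0.09],[0.0055,-0.398,0,0.003,-0.003,-1.579,-0.09],[0.0055,-0.398,0,0.003,-0.003,-1.579,-0.09]],
  ],
)

```text
clock: 22.03
position: [0.5487, 0.2785, 0.1487]
ee_rot: [-2.547, -1.832, -0.002]
force: [0.2, -0.0, 0.8]
width: 0.547
gripper_force: 0.0
```

```bash
python3 -c "
from h import *
go((.5513,.2733,.11,89.6))"
```

```text
now [0.5487 0.2785 0.1487] yaw 71.44 tilt 0.26
   [-0.0042, 0.0042, 0.0387] [-0.002, -0.004, -0.317] rows 2.5
```

Call:
jog_arm(
  motion=[
    [[-0.004,0.004,0,-0.002,-0.004,-0.317,-0.09],[-0.004,0.004,0,-0.002,-0.004,-0.317,-0.09],[-0.004,0.004,0.02,-0.002,-0.004,-0.317,-0.09],[-0.004,0.004,0.038,-0.002,-0.004,-0.317,-0.09],[-0.004,0.004,0.038,-0.002,-0.004,-0.317,-0.09],[-0.004,0.004,0.038,-0.002,-0.004,-0.317,-0.09],[-0.004,0.004,0.038,-0.002,-0.004,-0.317,-0.09]],
  ],
)

```text
clock: 22.62
position: [0.5527, 0.2679, 0.111]
ee_rot: [2.24, 2.2, -0.003]
force: [0.7, 1.0, 0.7]
width: 0.547
gripper_force: 0.0
```

```bash
python3 -c "
from h import *
go((.5508,.2733,.0125,89.6))"
```

```text
now [0.5527 0.2679 0.111 ] yaw 88.99 tilt 0.16
   [0.0056, -0.002, 0.0985] [-0.0, 0.003, -0.011] rows 2.4
```

Call:
jog_arm(
  motion=[
    [[0.0055,-0.002,0,0,0.003,-0.011,-0.09],[0.0055,-0.002,0.02,0,0.003,-0.011,-0.09],[0.0055,-0.002,0.025,0,0.003,-0.011,-0.09],[0.0055,-0.002,0.025,0,0.003,-0.011,-0.09],[0.0055,-0.002,0.025,0,0.003,-0.011,-0.09]],
  ],
)

```text
clock: 23.03
position: [0.5504, 0.2732, 0.0856]
ee_rot: [-2.228, -2.215, 0.001]
force: [-1.2, -0.6, 0.7]
width: 0.545
gripper_force: 0.0
```

```bash
python3 -c "
from h import *
go((.5508,.2733,.0125,89.6))"
```

```text
now [0.5504 0.2732 0.0856] yaw 89.66 tilt 0.04
   [0.0001, 0.0004, 0.0731] [-0.001, 0.0, 0.001] rows 1.8
```

Call:
jog_arm(
  motion=[
    [[0,0,0.03,0,0,0,-0.09],[0,0,0.055,0,0,0,-0.09],[0,0,0.073,0,0,0,-0.09],[0,0,0.073,0,0,0,-0.09],[0,0,0.073,0,0,0,1],[0,0,0.073,0,0,0,1],[0,0,0.073,0,0,0,1],[0,0,0.073,0,0,0,1],[0,0,0.073,0,0,0,1]],
  ],
  force=12,
)

```text
clock: 23.78
position: [0.5514, 0.2738, 0.0138]
ee_rot: [2.228, 2.214, 0.003]
force: [0.2, -0.1, 7.1]
width: 0.432
gripper_force: 12.0
```

Call:
jog_arm(
  motion=[
    [[0,0,-0.03,0,0,0,1],[0,0,-0.07,0,0,0,1],[0,0,-0.11,0,0,0,1],[-0.02,0,-0.13,0,0,0,1],[-0.05,0,-0.13,0,0,0,1],[-0.08,0,-0.13,0,0,0,1]],
  ],
)

```text
clock: 24.28
position: [0.5508, 0.1938, 0.1448]
ee_rot: [2.225, 2.216, 0.006]
force: [1.3, -0.0, -0.7]
width: 0.434
gripper_force: 12.0
```

```bash
python3 -c "
from h import *
P=camera_params('wrist');a=get_image('wrist');save(a,'w8.png',1.0)
go((.5365,-.2905,.14,-.9));print(observe()['width']*92,observe()['gripper_force'])"
```

```text
now [0.5513 0.1847 0.1429] yaw 89.35 tilt 0.34
   [-0.4753, -0.0093, 0.0056] [0.005, 0.004, 1.575] rows 12.6
39.885824672852124 11.998444497585297
```

View pics/w8.png

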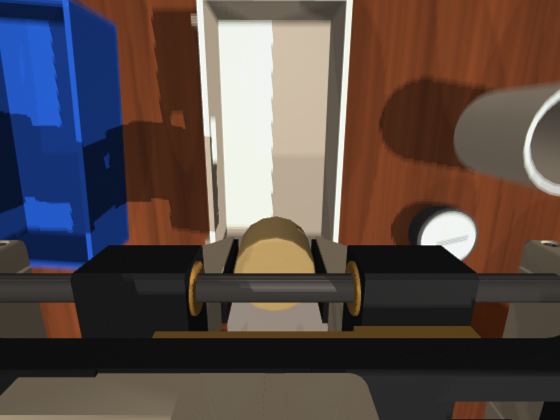

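Second truckle is held and the carrier (columns 205–345) is empty. Carrying it to the board.

Call:
jog_arm(
  motion=[
    [[-0.475,-0.009,0,0.005,0.004,1.575,1],[-0.475,-0.009,0,0.005,0.004,1.575,1],[-0.475,-0.009,0,0.005,0.004,1.575,1],[-0.475,-0.009,0,0.005,0.004,1.575,1],[-0.475,-0.009,0,0.005,0.004,1.575,1],[-0.475,-0.009,0,0.005,0.004,1.575,1],[-0.475,-0.009,0,0.005,0.004,1.575,1],[-0.475,-0.009,0,0.005,0.004,1.575,1],[-0.475,-0.009,0,0.005,0.004,1.575,1],[-0.475,-0.009,0,0.005,0.004,1.575,1]],
  ],
)

```text
clock: 25.17
position: [0.5393, -0.2254, 0.143]
ee_rot: [-3.1, -0.482, 0.001]
force: [1.2, 0.3, -1.7]
width: 0.426
gripper_force: 12.0
```

```bash
python3 -c "
from h import *
go((.5365,-.2905,.13,-.9))"
```

```text
now [ 0.5393 -0.2254  0.143 ] yaw 17.68 tilt 0.24
   [-0.0224, 0.0612, 0.0127] [-0.004, 0.0, 0.324] rows 2.6
```

Call:
jog_arm(
  motion=[
    [[-0.0225,0.061,0.0,-0.004,0,0.324,1],[-0.0225,0.061,0.0,-0.004,0,0.324,1],[-0.0225,0.061,0.0,-0.004,0,0.324,1],[-0.0225,0.061,0.02,-0.004,0,0.324,1],[-0.0225,0.061,0.04,-0.004,0,0.324,1],[-0.0225,0.061,0.06,-0.004,0,0.324,1],[-0.0225,0.061,0.06,-0.004,0,0.324,1],[-0.0225,0.061,0.06,-0.004,0,0.324,1]],
  ],
)

```text
clock: 25.83
position: [0.5364, -0.2877, 0.0817]
ee_rot: [-3.14, 0.014, 0.005]
force: [-0.4, 0.4, 0.2]
width: 0.432
gripper_force: 12.0
```

```bash
python3 -c "
from h import *
go((.5365,-.2905,.0280,-.9))"
```

```text
now [ 0.5364 -0.2877  0.0817] yaw -0.51 tilt 0.19
   [0.0003, 0.0029, 0.0537] [-0.001, 0.003, 0.007] rows 1.3
```

Call:
jog_arm(
  motion=[
    [[0,0.003,0.02,0,0.003,0.006,1],[0,0.003,0.04,0,0.003,0.006,1],[0,0.003,0.05,0,0.003,0.006,1],[0,0.003,0.054,0,0.003,0.006,1],[0,0.003,0.054,0,0.003,0.006,1],[0,0.003,0.054,0,0.003,0.006,1]],
  ],
)

```text
clock: 26.33
position: [0.5376, -0.2913, 0.0291]
ee_rot: [3.141, -0.024, 0.005]
force: [0.0, 0.6, 0.0]
width: 0.433
gripper_force: 12.0
```

Call:
jog_arm(
  motion=[
    [[0,0,0,0,0,0,0],[0,0,0,0,0,0,-0.3],[0,0,0,0,0,0,-0.3],[0,0,0,0,0,0,-0.3],[0,0,-0.03,0,0,0,-0.3],[0,0,-0.07,0,0,0,-0.3],[-0.02,0,-0.11,0,0,0,-1],[-0.06,0,-0.15,0,0,0,-1],[-0.1,-0.02,-0.18,0,0,0,-1],[-0.13,-0.04,-0.2,0,0,0,-1]],
  ],
)

```text
clock: 27.17
position: [0.4266, -0.2619, 0.2145]
ee_rot: [3.14, -0.027, 0.005]
force: [0.6, 0.3, 1.7]
width: 0.889
gripper_force: 0.0
```

Call:
jog_arm(
  motion=[
    [[0,0,0,0,0,0,-1],[0,0,0,0,0,0,-1],[0,0,0,0,0,0,-1]],
  ],
)

```text
clock: 27.42
position: [0.4279, -0.2612, 0.2131]
ee_rot: [3.141, -0.024, 0.004]
force: [-1.1, -0.0, -0.3]
width: 1.0
gripper_force: 0.0
```

```bash
cat > chk.py <<'E'
from h import *
import sys
go();P=camera_params('wrist');a=get_image('wrist');save(a,sys.argv[1],1.2)
for q,z in (('batten_c',.044),('board',.018),('truckle1_c',.052)):
    for r in silhouettes(q,'wrist')[:4]: print(q,round(r['p'],2),r['pixel'],rect(P,r['mask'],z))
E
python3 chk.py w9.png
```

```text
now [ 0.4279 -0.2612  0.2131] yaw -0.88 tilt 0.16
batten_c 0.81 [267.2, 128.6] [ 493.3 -254.2  259.    40.3   89.7]
board 0.68 [265.9, 46.4] [ 562.9 -254.4  279.5   98.2   89.2]
board 0.17 [266.8, 128.2] [ 492.7 -253.5  279.7   43.    89.5]
truckle1_c 0.93 [227.8, 75.0] [ 537.1 -216.6   40.1   39.    89.2]
```

View pics/w9.png

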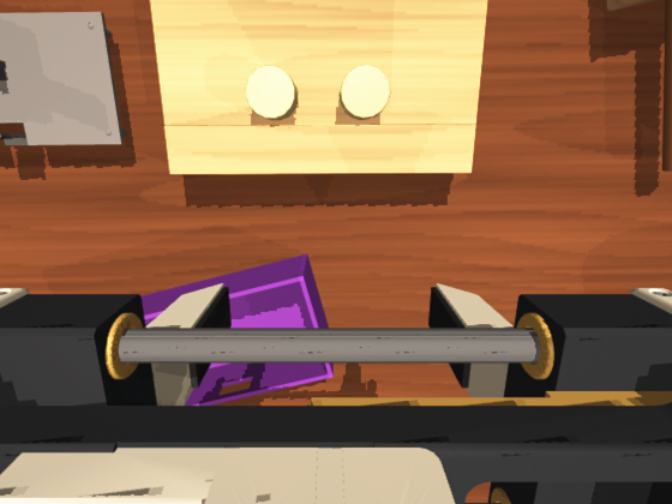

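Two truckles stand at (270,92) and (365,92), close to the batten, and the batten is flush. Off to fetch the cover.

```bash
python3 -c "
from h import *
go((.54,-.085,.24,89.6))"
```

```text
now [ 0.4279 -0.2609  0.2117] yaw -0.86 tilt 0.1
   [0.1094, -0.1776, -0.028] [-0.001, -0.002, -1.579] rows 12.6
```

Call:
jog_arm(
  motion=[
    [[0.11,-0.175,-0.027,0,0,-0.79,-1],[0.11,-0.175,-0.027,0,0,-0.79,-1],[0.11,-0.175,-0.027,0,0,-0.79,-1],[0.11,-0.175,-0.027,0,0,-0.79,-1],[0.11,-0.175,-0.027,0,0,-0.79,-1],[0.11,-0.175,-0.027,0,0,-0.79,-1],[0.11,-0.175,-0.027,0,0,-0.79,-1],[0.11,-0.175,-0.027,0,0,-0.79,-1]],
  ],
)

```text
clock: 28.28
position: [0.5408, -0.0866, 0.2389]
ee_rot: [-2.905, -1.192, -0.001]
force: [-0.4, -0.5, -0.7]
width: 1.005
gripper_force: 0.0
```

Call:
jog_arm(
  motion=[
    [[0,0,0,0,0,-0.79,-1],[0,0,0,0,0,-0.79,-1],[0,0,0,0,0,-0.79,-1],[0,0,0,0,0,-0.79,-1],[0,0,0,0,0,-0.79,-1],[0,0,0,0,0,-0.79,-1],[0,0,0,0,0,-0.79,-1],[0,0,0,0,0,-0.79,-1],[0,0,0,0,0,-0.79,-1],[0,0,0,0,0,-0.79,-1]],
  ],
)

```text
clock: 29.12
position: [0.5402, -0.0879, 0.2396]
ee_rot: [2.232, 2.211, 0.002]
force: [-0.3, -0.0, -0.4]
width: 1.0
gripper_force: 0.0
```

```bash
python3 -c "
from h import *
go();P=camera_params('wrist');a=get_image('wrist');save(a,'w10.png',1.2)
for q,z in (('cover_c',.026),('carrier',.066),('tab',.048)):
    for r in silhouettes(q,'wrist')[:3]: print(q,round(r['p'],2),r['pixel'],rect(P,r['mask'],z))
for dx,dy,z in ((-.0455,-.013,.048),(-.0455,.013,.048),(.016,-.013,.048),(.016,.013,.048),(-.052,-.1,.026),(.052,-.1,.026),(-.052,.1,.026),(.052,.1,.026)): print(dx,dy,(proj(P,[.549+dx,.022+dy,z])*1.2).round())
go()"
```

```text
now [ 0.5402 -0.0879  0.2396] yaw 89.46 tilt 0.07
cover_c 0.78 [286.5, 82.0] [552.4  12.4 179.6 104.9  89.8]
carrier 0.57 [81.8, 203.7] [ 323.5 -121.3  144.   138.4  103.8]
tab 0.71 [244.4, 80.3] [509.6  21.6  28.3   9.5  88.2]
tab 0.71 [305.9, 245.6] [ 571.9 -151.6  110.2   97.   179.4]
-0.0455 -0.013 [287. 112.]
-0.0455 0.013 [286.  80.]
0.016 -0.013 [357. 112.]
0.016 0.013 [357.  80.]
-0.052 -0.1 [286. 206.]
0.052 -0.1 [390. 205.]
-0.052 0.1 [277. -26.]
0.052 0.1 [399. -27.]
now [ 0.5403 -0.0876  0.24  ] yaw 89.6 tilt 0.1
```

View pics/w10.png

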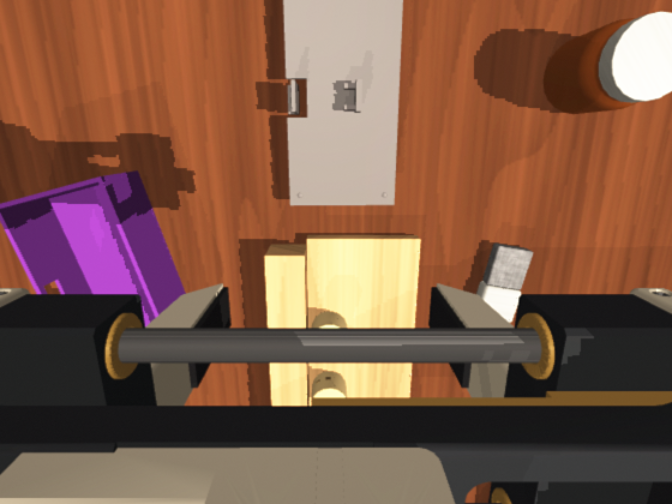

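Cover stands at (340,100) on its pegs with the tab at left (293,97), centre about (0.5525, 0.0225). Batten and board still look flush below it.

Call:
jog_arm(
  motion=[
    [[0.04,0,0.0,0,0,0,-1],[0.08,0,0.02,0,0,0,-1],[0.11,0,0.05,0,0,0,-1],[0.11,0,0.09,0,0,0,-1],[0.11,0,0.13,0,0,0,-1],[0.11,0,0.15,0,0,0,-1],[0.11,0,0.17,0,0,0,-1],[0.11,0,0.19,0,0,0,-1],[0.11,0,0.2,0,0,0,-1],[0.11,0,0.2,0,0,0,-1]],
  ],
)

```text
clock: 30.15
position: [0.54, 0.0223, 0.0381]
ee_rot: [-2.227, -2.214, 0.002]
force: [-0.4, -0.9, -1.0]
width: 0.998
gripper_force: 0.0
```

```bash
python3 -c "
from h import *
go((.540,.0225,.031,89.8))"
```

```text
now [0.54   0.0223 0.0381] yaw 89.64 tilt 0.1
   [0.0002, 0.0, 0.0071] [-0.002, -0.0, -0.003] rows 0.2
```

Call:
jog_arm(
  motion=[
    [[0,0,0.007,0,0,0,-0.1],[0,0,0.007,0,0,0,0],[0,0,0.007,0,0,0,1],[0,0,0.007,0,0,0,1],[0,0,0.007,0,0,0,1],[0,0,0.007,0,0,0,1],[0,0,0.007,0,0,0,1],[0,0,0.007,0,0,0,1],[0,0,0.007,0,0,0,1],[0,0,0.007,0,0,0,1]],
  ],
  force=25,
)

```text
clock: 30.98
position: [0.5421, 0.0225, 0.0336]
ee_rot: [2.227, 2.213, 0.004]
force: [1.6, -0.2, 5.7]
width: 0.589
gripper_force: 25.0
```

```bash
python3 -c "
from h import *
go();print(observe()['width']*92,observe()['gripper_force'])"
```

```text
now [0.5421 0.0225 0.0336] yaw 89.64 tilt 0.19
54.19390110573707 25.00992715358734
```

Call:
jog_arm(
  motion=[
    [[0,0,-0.02,0,0,0,1],[0,0,-0.05,0,0,0,1],[0,0,-0.08,0,0,0,1],[0,0,-0.11,0,0,0,1],[0.02,0,-0.12,0,0,0,1],[0.05,0,-0.12,0,0,0,1],[0.08,0,-0.12,0,0,0,1],[0.11,0,-0.12,0,0,0,1],[0.14,0,-0.12,0,0,0,1],[0.17,0,-0.12,0,0,0,1]],
  ],
)

```text
clock: 31.82
position: [0.5414, 0.1934, 0.1526]
ee_rot: [2.228, 2.214, 0.0]
force: [0.9, -0.7, -2.1]
width: 0.589
gripper_force: 25.0
```

```bash
python3 -c "
from h import *
go((.5387,.2500,.11,89.6));print(observe()['width']*92)"
```

```text
now [0.5414 0.1934 0.1526] yaw 89.64 tilt 0.04
   [0.0566, -0.0031, 0.0426] [0.001, 0.0, 0.001] rows 1.7
54.218778965846276
```

```bash
python3 -c "
from h import *
P=camera_params('wrist');a=get_image('wrist')
cz=.1526-.0748+.070
for q,z in (('cover_c',cz),('carrier',.066)):
    for r in silhouettes(q,'wrist')[:3]:
        m=r['mask'];ys,xs=np.nonzero(m)
        print(q,round(r['p'],2),rect(P,m,z),ys.min(),ys.max(),xs.min(),xs.max())
save(a,'w11.png',1.2)
"
```

```text
cover_c 0.96 [551.8 236.8 113.7 102.4  89.8] 58 331 191 402
carrier 0.77 [376.1 248.3 197.5 118.2  85.7] 0 259 0 141
carrier 0.75 [548.4 325.  108.7  37.1 179.7] 0 59 206 363
```

View pics/w11.png

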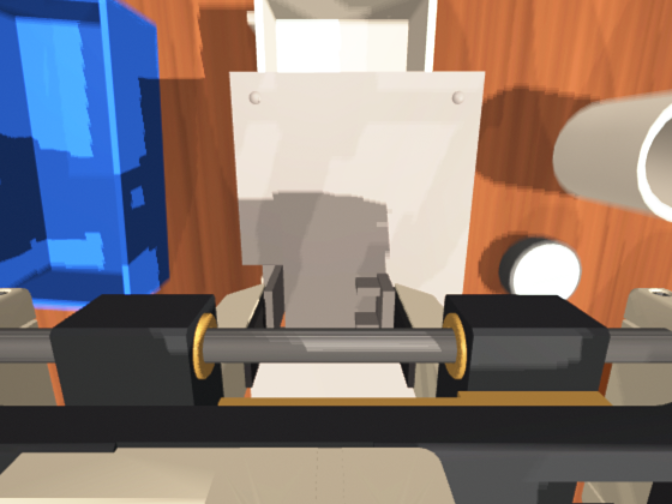

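Cover is square in the grip (columns 230–485, far edge row 72). The carrier behind it spans columns 257–437 and is empty.

```bash
python3 -c "
from h import *
P=camera_params('wrist')
for u,v in ((257,15),(437,15),(260,65),(434,65)): print(toplane(P,(u/1.2,v/1.2),.066))
go((.5387,.2495,.105,89.6))"
```

```text
[0.49853905 0.33848568 0.066     ]
[0.60252853 0.33852049 0.066     ]
[0.49894367 0.31207111 0.066     ]
[0.60279486 0.31208682 0.066     ]
now [0.5408 0.1956 0.1528] yaw 89.94 tilt 0.11
   [0.0538, -0.0022, 0.0479] [0.001, -0.002, 0.006] rows 1.7
```

Call:
jog_arm(
  motion=[
    [[0.03,-0.002,0,0,0,0.003,1],[0.055,-0.002,0,0,0,0.003,1],[0.055,-0.002,0.015,0,0,0.003,1],[0.055,-0.002,0.03,0,0,0.003,1],[0.055,-0.002,0.045,0,0,0.003,1],[0.055,-0.002,0.045,0,0,0.003,1],[0.055,-0.002,0.045,0,0,0.003,1],[0.055,-0.002,0.045,0,0,0.003,1]],
  ],
)

```text
clock: 32.63
position: [0.5408, 0.2469, 0.1086]
ee_rot: [2.232, 2.21, 0.002]
force: [0.4, 0.5, -1.7]
width: 0.586
gripper_force: 25.0
```

```bash
python3 -c "
from h import *
go((.5389,.2497,.077,89.6))"
```

```text
now [0.5408 0.2469 0.1086] yaw 89.43 tilt 0.11
   [0.0027, -0.002, 0.0316] [0.002, -0.0, -0.003] rows 0.8
```

Call:
jog_arm(
  motion=[
    [[0.0025,-0.002,0,0,0,-0.003,1],[0.0025,-0.002,0,0,0,-0.003,1],[0.0025,-0.002,0,0,0,-0.003,1],[0.0025,-0.002,0.005,0,0,-0.003,1],[0.0025,-0.002,0.01,0,0,-0.003,1],[0.0025,-0.002,0.015,0,0,-0.003,1],[0.0025,-0.002,0.015,0,0,-0.003,1]],
  ],
)

```text
clock: 33.22
position: [0.5379, 0.2494, 0.0916]
ee_rot: [2.228, 2.214, -0.001]
force: [-0.0, -0.2, -1.5]
width: 0.59
gripper_force: 25.0
```

```bash
python3 -c "
from h import *
go((.5389,.2497,.077,89.6));print(observe()['force'])"
```

```text
now [0.5379 0.2494 0.0916] yaw 89.65 tilt 0.04
   [0.0004, 0.001, 0.0146] [-0.0, 0.001, 0.001] rows 0.4
[-0.00788738 -0.24442122 -1.53817206]
```

Pegs are in with no contact force. Seating the cover.

Call:
jog_arm(
  motion=[
    [[0,0.001,0.004,0,0,0,1],[0,0.001,0.008,0,0,0,1],[0,0.001,0.012,0,0,0,1],[0,0.001,0.014,0,0,0,1],[0,0.001,0.015,0,0,0,1],[0,0.001,0.015,0,0,0,1]],
  ],
)

```text
clock: 33.72
position: [0.5395, 0.2499, 0.0782]
ee_rot: [2.228, 2.214, 0.002]
force: [-1.8, -1.0, 1.9]
width: 0.586
gripper_force: 25.0
```

Call:
jog_arm(
  motion=[
    [[0,0,0.001,0,0,0,1],[0,0,0.001,0,0,0,1]],
  ],
)

```text
clock: 33.88
position: [0.5396, 0.25, 0.0779]
ee_rot: [2.227, 2.214, 0.002]
force: [-3.8, -2.7, 8.3]
width: 0.588
gripper_force: 25.0
```

Call:
jog_arm(
  motion=[
    [[0,0,0,0,0,0,-0.3],[0,0,0,0,0,0,-1],[0,0,0,0,0,0,-1],[0,0,0,0,0,0,-1],[0,0,0,0,0,0,-1],[0,0,-0.03,0,0,0,-1],[0,0,-0.07,0,0,0,-1],[-0.04,0,-0.11,0,0,0,-1],[-0.08,0,-0.15,0,0,0,-1],[-0.12,0,-0.18,0,0,0,-1]],
  ],
)

```text
clock: 34.72
position: [0.5387, 0.1592, 0.2346]
ee_rot: [2.225, 2.216, 0.005]
force: [1.3, -0.5, 0.0]
width: 1.001
gripper_force: 0.0
```

Call:
jog_arm(
  motion=[
    [[0,0,0,0,0,0,-1],[0,0,0,0,0,0,-1],[0,0,0,0,0,0,-1]],
  ],
)

```text
clock: 34.97
position: [0.5387, 0.1592, 0.2325]
ee_rot: [2.228, 2.213, 0.003]
force: [0.0, 0.7, -0.8]
width: 1.002
gripper_force: 0.0
```

```bash
python3 -c "
from h import *
go((.43,-.26,.22,-.9));P=camera_params('wrist');a=get_image('wrist');np.save('cov.npy',a)
for q,z in (('cover_c',.07),('tab',.092)):
    for r in silhouettes(q,'wrist')[:3]: print(q,round(r['p'],2),r['pixel'],rect(P,r['mask'],z))
for dx,dy,z in ((-.0455,-.013,.092),(-.0385,-.013,.092),(.016,-.013,.092),(-.052,-.1,.07),(.052,-.1,.07)): print(dx,dy,proj(P,[.550+dx,.25+dy,z]).round(1))
"
```

```text
now [0.5387 0.1592 0.2325] yaw 89.62 tilt 0.11
   [-0.4199, -0.106, 0.012] [0.001, -0.002, 1.58] rows 12.6
cover_c 0.56 [291.5, 94.0] [552.4 242.3 181.7 103.9  89.7]
tab 0.68 [244.5, 96.9] [510.1 249.9  24.8   8.1  89.7]
tab 0.59 [291.8, 95.8] [551.4 241.2 170.2  96.8  89.7]
-0.0455 -0.013 [236.8 111.6]
-0.0385 -0.013 [244.5 111.6]
0.016 -0.013 [304.1 111.2]
-0.052 -0.1 [236.2 197.7]
0.052 -0.1 [334.5 197.1]
```

Call:
jog_arm(
  motion=[
    [[-0.37,-0.106,0,0,0,0.79,-1],[-0.37,-0.106,0,0,0,0.79,-1],[-0.37,-0.106,0,0,0,0.79,-1],[-0.37,-0.106,0,0,0,0.79,-1],[-0.37,-0.106,0,0,0,0.79,-1],[-0.37,-0.106,0,0,0,0.79,-1],[-0.37,-0.106,0,0,0,0.79,-1],[-0.37,-0.106,0,0,0,0.79,-1],[-0.37,-0.106,0,0,0,0.79,-1],[-0.37,-0.106,0,0,0,0.79,-1]],
  ],
)

```text
clock: 35.95
position: [0.4279, -0.2162, 0.2313]
ee_rot: [2.912, 1.178, -0.002]
force: [0.1, -0.3, -0.4]
width: 1.001
gripper_force: 0.0
```

Call:
jog_arm(
  motion=[
    [[-0.035,0.035,0.01,0,0,0.79,-1],[-0.035,0.035,0.01,0,0,0.79,-1],[-0.035,0.035,0.01,0,0,0.79,-1],[-0.035,0.035,0.01,0,0,0.79,-1],[-0.035,0.035,0.01,0,0,0.79,-1],[-0.035,0.035,0.01,0,0,0.79,-1],[-0.035,0.035,0.01,0,0,0.79,-1],[-0.035,0.035,0.01,0,0,0.79,-1],[-0.035,0.035,0.01,0,0,0.79,-1],[-0.035,0.035,0.01,0,0,0.79,-1]],
  ],
)

```text
clock: 36.78
position: [0.4302, -0.2591, 0.2219]
ee_rot: [-3.141, 0.019, -0.002]
force: [0.3, 0.5, -0.2]
width: 1.002
gripper_force: 0.0
```

```bash
python3 chk.py w12.png && python3 -c "
from h import *
r=silhouettes('truckle2_c','wrist');P=camera_params('wrist')
for x in r: print(round(x['p'],2),x['pixel'],rect(P,x['mask'],.052))
a=np.load('cov.npy');b=cv2.imread('pics/w12.png')[:,:,::-1]
b=cv2.resize(b,(560,420))
save(np.vstack([np.hstack([a[:290,120:520],b[:290,60:460]])]),'fin.png')
s=get_image('scene');save(s,'s2.png')
"
```

```text
now [ 0.4302 -0.2591  0.2219] yaw -0.7 tilt 0.08
batten_c 0.9 [270.8, 128.1] [ 493.4 -254.1  259.5   41.3   89.8]
board 0.96 [265.9, 46.5] [ 565.4 -254.7  279.8  102.7   89.4]
truckle1_c 0.57 [231.0, 78.6] [ 536.8 -216.9   40.3   39.5   88.2]
0.75 [307.0, 78.9] [ 536.3 -291.1   41.    39.5  136.1]
```

View pics/fin.png

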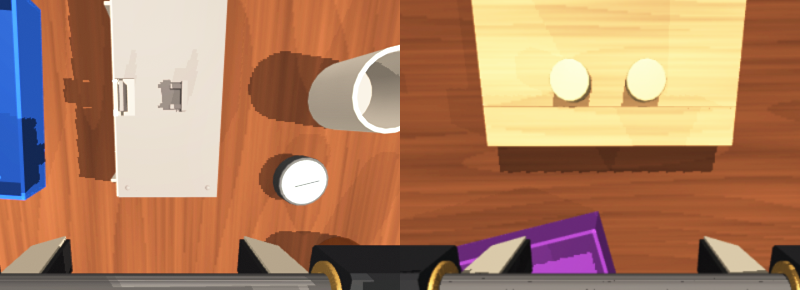

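The left half shows the cover flat on the carrier, tab out at (122,97). The right half shows both truckles at (570,80) and (646,80) just behind the flush batten. Handing in.

```bash
python3 -c "
from cell import sign_off
print(sign_off())"
```

```text
the job is handed in; nothing more can be done
None
```

The job is handed in, with no verdict returned. By the last camera check, the batten is flush and centred on the board's front edge, both truckles found in the carrier stand upright about 74 mm apart against it, and the cover is back on the carrier with its tab sprung out.

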